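Change over and restart the vibratory polisher

ROBOT

A 6-joint arm with a two-finger parallel gripper is mounted at the origin on the work surface. World frame = base frame: x ahead of the robot, y to its left, z up, the work surface at z = 0. Lengths are in m, angles in rad, forces in N, time in s.
With the tool pointing down it reaches from about 0.35 to 0.975 m from the base axis. Payload 17.4 kg.
Tool frame: the origin (TCP) lies at the very end of the fingers, on their centre line; the grasp point (between the pads) lies ctrl.grasp_offset behind it (ctrl.grasp_offset is the distance from the TCP to the grasp point, in m); z points along the fingers, y is the line along which they close (so a half turn about z gives the same grasp; the last joint's range is limited). The gripper opens to 85 mm and grips with 20 to 120 N. Pads are 22 mm wide; open, the fingers measure 114 mm over their backs; the gripper's body (76 mm by 85 mm) begins 54 mm behind the grasp point. The pads swing forward as they close: fully open they stand 13 mm farther back than shut.
Start: joints at [-1.38, 0.116, 1.442, -0, 1.584, -0.038], TCP at [0.153, -0.657, 0.231] pointing down, gripper open.
Joint ranges: [-2.83, 2.83], [-0.83, 2.19], [0.07, 2.5], [-1.14, 4.28], [0.01, 3], [-2.97, 2.97]. Speed limits (rad/s): [1.89, 1.89, 2.22, 3.14, 3.14, 3.14].

INTERFACE

Orientations are given as [roll, pitch, yaw] about the fixed x, y, z axes, in that order (R = Rz(yaw) Ry(pitch) Rx(roll)).
In Python, from workcell import ctrl, fingers, kinematics, capture, camera_info, ticket gives the robot as it stands. Calls block until the motion is done:
- ctrl.move_ptp(position, orientation): joint-space move of the TCP to a pose.
- ctrl.movel(position, velocity=0.15, ori=None, max_force=None): straight line of the TCP; ori=None keeps the orientation; velocity is the mean speed in m/s. With max_force (N) it stops when the force on the tool has changed by that much, and returns True; else False.
- ctrl.move_j(angles): joint-space move.
- fingers.grip(opening, effort=None): opening from 0.0 (shut) to 1.0 (fully open); effort is the grip in N (None keeps the last); returns when the fingers have stopped.
- ctrl.sleep(seconds).
- kinematics.solve_ik(position, orientation): joint angles nearest the present ones, or None.
- capture(name): name is "scene" or "top" or "wrist"; returns (picture, depth): 400x640x3 uint8, blue, green, red; 400x640 float32, m along the optical axis (not along the pixel's ray), 0 where there is no reading.
- camera_info(name): a dict with "intrinsics" (3x3 intrinsics, pixels), "rvec" (rotation vector, rad) and "tvec" (3), from world to camera coordinates, as OpenCV has them. Camera axes: x right, y down, z forward; pixel columns grow to the right and rows downward; lengths in m; the calibration is good to about 2 mm. A picture is of the moment at which its call begins: read the wrist's pose just before it. camera_info takes no time and is no camera call; for the wrist camera it gives the pose at the moment of the call.
A pose or a line that the arm cannot do raises ctrl.IKError and nothing moves.
- ticket.close_job(): hands the job in; it is judged then, once.
Readings, each from a call of its own:
- ctrl.current_time(): time.
- ctrl.current_joint_positions(): joint angles.
- ctrl.current_qvel(): joint speeds.
- ctrl.current_tau(): joint torques, N m.
- ctrl.current_position(): TCP position.
- ctrl.current_tool_rot(): TCP orientation.
- ctrl.current_ft_force(): force on the tool from outside, world axes, zero at the start.
- ctrl.current_wrist_torque(): the same for the moment, N m.
- ctrl.current_gripper_width(): opening from 0.0 (shut) to 1.0 (fully open).
- ctrl.current_grip_force(): force on a finger pad.
Only numpy, scipy, OpenCV 4.12 (cv2) and the standard library are available. Lean on these libraries where they do the work, as an engineer would, in place of code of your own. Each camera call takes 0.05 s, during which the arm holds its last target. There are 200 camera calls.

TASK

Change the polisher over to the next batch: clear the finished pieces (green cores) off its drain tray into the blue tote, standing side by side on the tote's floor with their polished faces up, and load every black-cored piece from the white tray upright into the orange carrier, one to a well and right down on the cloth. Set the pieces down, do not drop them, and leave everything else on the bench where it is. Only when the drain tray is cleared and all pieces are loaded, press the green button to start the machine.

Things in the scene. Friction and masses are not known exactly. Their poses are not given: they have to be found in the camera images.
- polisher: Benchtop vibratory polisher, fixed: white housing 280 (x) x 270 (y) mm, deck 110 mm above the table. Origin on the table under its centre; x points to its back, away from its control panel, y to its left flank, where a steel drain tray hangs, z up. Green start button on the front left deck corner; red emergency stop, 24 mm tall, on the front right corner (not needed).
- carrier (a point): Centre of the orange five-well carrier in a round bowl on the deck (bowl 124 mm in outer radius, rim 10 mm above the cloth), at the level of the dark polishing cloth, which is the floor of the wells (115 mm above the table). A round hub of radius 33 mm stands 10 mm high here and its small black knob 22 mm.
- start (a joint): Green spring push button, 28 mm across: 0 = out, 0.006 m = fully pressed (about 5 N); above 0.004 counts as pressed. It springs back and the machine runs on by itself.
- start_top (a point): Centre of the top face of the green start button; it is pressed straight down.
- tote: Blue open tote, fixed, outside 270 (x) x 170 (y) x 60 mm high, walls and floor 4 mm thick. Origin at the centre of its underside; the inner floor is 4 mm above it. It stands to the left or the right of the polisher, the white supply tray on the other side.
- well1 (a point): Centre of well 1 of the carrier at the level of its floor. The well is an orange ring of inner diameter 68 mm, outer 76 mm, 12 mm high; the wells lie on a circle of radius 72 mm, 72 degrees apart.
- well2 (a point): Centre of well 2 of the carrier at the level of its floor. The well is an orange ring of inner diameter 68 mm, outer 76 mm, 12 mm high; the wells lie on a circle of radius 72 mm, 72 degrees apart.
- well3 (a point): Centre of well 3 of the carrier at the level of its floor. The well is an orange ring of inner diameter 68 mm, outer 76 mm, 12 mm high; the wells lie on a circle of radius 72 mm, 72 degrees apart.
- well4 (a point): Centre of well 4 of the carrier at the level of its floor. The well is an orange ring of inner diameter 68 mm, outer 76 mm, 12 mm high; the wells lie on a circle of radius 72 mm, 72 degrees apart.
- well5 (a point): Centre of well 5 of the carrier at the level of its floor. The well is an orange ring of inner diameter 68 mm, outer 76 mm, 12 mm high; the wells lie on a circle of radius 72 mm, 72 degrees apart.
- raw1: Piece to be polished (may be absent): steel weight with a plain black resin core on top, an upright cylinder 60 mm in diameter and 40 mm high, about 0.5 kg. Starts on the low white supply tray (270 x 170 mm, lip 14 mm high, floor 4 mm thick). Origin at the centre of its underside, z up through its top.
- raw2: Piece to be polished (may be absent): steel weight with a plain black resin core on top, an upright cylinder 60 mm in diameter and 40 mm high, about 0.5 kg. Starts on the low white supply tray (270 x 170 mm, lip 14 mm high, floor 4 mm thick). Origin at the centre of its underside, z up through its top.
- raw3: Piece to be polished (may be absent): steel weight with a plain black resin core on top, an upright cylinder 60 mm in diameter and 40 mm high, about 0.5 kg. Starts on the low white supply tray (270 x 170 mm, lip 14 mm high, floor 4 mm thick). Origin at the centre of its underside, z up through its top.
- raw4: Piece to be polished (may be absent): steel weight with a plain black resin core on top, an upright cylinder 60 mm in diameter and 40 mm high, about 0.5 kg. Starts on the low white supply tray (270 x 170 mm, lip 14 mm high, floor 4 mm thick). Origin at the centre of its underside, z up through its top.
- raw5: Piece to be polished (may be absent): steel weight with a plain black resin core on top, an upright cylinder 60 mm in diameter and 40 mm high, about 0.5 kg. Starts on the low white supply tray (270 x 170 mm, lip 14 mm high, floor 4 mm thick). Origin at the centre of its underside, z up through its top.
- done1: Finished piece (may be absent): same steel weight, 60 mm across, 40 mm high, 0.5 kg, green core with a bright metal square on top. Origin at the centre of its underside, z up through its polished top. Starts in the drain tray: 280 mm along the polisher's x, 110 mm along its y, floor centre at x 0, y 191, z 50 mm in its frame, lip 9 mm above the floor, housing wall 60 mm above it on one side.
- done2: Finished piece (may be absent): same steel weight, 60 mm across, 40 mm high, 0.5 kg, green core with a bright metal square on top. Origin at the centre of its underside, z up through its polished top. Starts in the drain tray: 280 mm along the polisher's x, 110 mm along its y, floor centre at x 0, y 191, z 50 mm in its frame, lip 9 mm above the floor, housing wall 60 mm above it on one side.
- done3: Finished piece (may be absent): same steel weight, 60 mm across, 40 mm high, 0.5 kg, green core with a bright metal square on top. Origin at the centre of its underside, z up through its polished top. Starts in the drain tray: 280 mm along the polisher's x, 110 mm along its y, floor centre at x 0, y 191, z 50 mm in its frame, lip 9 mm above the floor, housing wall 60 mm above it on one side.
- wash1: White wash bottle, 64 mm in diameter, 172 mm high with its spout; leave alone. Origin at its underside.
- wash2: White wash bottle, 64 mm in diameter, 172 mm high with its spout; leave alone. Origin at its underside.
- susp: Amber jar of suspension, 64 mm in diameter, 100 mm high; leave alone. Origin at its underside.
- filmcase: Flat closed film case, 115 x 115 x 22 mm; leave alone. Origin at its underside.
- loupe: Black standing loupe, 44 mm in diameter, 45 mm high; leave alone. Origin at its underside.
- brush: Brush with a wooden handle, 200 mm long, lying flat; leave alone. Origin at its underside at mid-length, x towards the bristles.

How it is judged:
On the way, in this order (a step that is already met when the one before it is completed fails the run):
1. every piece to be polished sits in a well of its own and every finished piece stands in the tote ((horizontal distance between raw1 and well1 below 0.008 m or horizontal distance between raw1 and well2 below 0.008 m or horizontal distance between raw1 and well3 below 0.008 m or horizontal distance between raw1 and well4 below 0.008 m or horizontal distance between raw1 and well5 below 0.008 m) and z of raw1 in the frame of carrier between -0.005 and 0.005 m and angle between each of raw1, raw2, raw3, raw4, raw5's own z axis and vertical below 0.08 rad and (horizontal distance between raw2 and well1 below 0.008 m or horizontal distance between raw2 and well2 below 0.008 m or horizontal distance between raw2 and well3 below 0.008 m or horizontal distance between raw2 and well4 below 0.008 m or horizontal distance between raw2 and well5 below 0.008 m) and z of raw2 in the frame of carrier between -0.005 and 0.005 m and (horizontal distance between raw3 and well1 below 0.008 m or horizontal distance between raw3 and well2 below 0.008 m or horizontal distance between raw3 and well3 below 0.008 m or horizontal distance between raw3 and well4 below 0.008 m or horizontal distance between raw3 and well5 below 0.008 m) and z of raw3 in the frame of carrier between -0.005 and 0.005 m and (horizontal distance between raw4 and well1 below 0.008 m or horizontal distance between raw4 and well2 below 0.008 m or horizontal distance between raw4 and well3 below 0.008 m or horizontal distance between raw4 and well4 below 0.008 m or horizontal distance between raw4 and well5 below 0.008 m) and z of raw4 in the frame of carrier between -0.005 and 0.005 m and (horizontal distance between raw5 and well1 below 0.008 m or horizontal distance between raw5 and well2 below 0.008 m or horizontal distance between raw5 and well3 below 0.008 m or horizontal distance between raw5 and well4 below 0.008 m or horizontal distance between raw5 and well5 below 0.008 m) and z of raw5 in the frame of carrier between -0.005 and 0.005 m and x of done1 in the frame of tote between -0.115 and 0.115 m and y of done1 in the frame of tote between -0.065 and 0.065 m and z of done1 in the frame of tote between 0 and 0.012 m and angle between each of done1, done2, done3's own z axis and vertical below 0.1 rad and x of done2 in the frame of tote between -0.115 and 0.115 m and y of done2 in the frame of tote between -0.065 and 0.065 m and z of done2 in the frame of tote between 0 and 0.012 m and x of done3 in the frame of tote between -0.115 and 0.115 m and y of done3 in the frame of tote between -0.065 and 0.065 m and z of done3 in the frame of tote between 0 and 0.012 m), for 0.2 s.
2. then the green start button is pressed (value of joint start above 0.004 m), for 0.02 s.
At the end, for the whole second after the job is handed in: Each black-cored piece stands in its own well (8 mm of its centre, underside within 5 mm of the cloth, upright to 0.08 rad); each finished piece stands on the tote's floor (within 8 mm), polished face up to 0.1 rad; all at rest, and start was pressed after that (all of step 1 and linear speed of each of raw1, raw2, raw3, raw4, raw5, done1, done2, done3 below 0.02 m/s); the robot touches nothing.
It fails at once if a bystander (bottle, jar, case, loupe or brush) was moved more than 30 mm (distance of any of wash1, wash2, susp, filmcase, loupe, brush from where it was at the start of the episode above 0.03 m).
It fails at once if a piece to be polished was dropped onto the carrier from more than about 40 mm ((horizontal distance between raw1 and carrier below 0.13 m and z of raw1 in the frame of carrier above 0.025 m and linear speed of raw1 above 0.6 m/s and contact force between raw1 and the fingers below 0.1 N) or (horizontal distance between raw2 and carrier below 0.13 m and z of raw2 in the frame of carrier above 0.025 m and linear speed of raw2 above 0.6 m/s and contact force between raw2 and the fingers below 0.1 N) or (horizontal distance between raw3 and carrier below 0.13 m and z of raw3 in the frame of carrier above 0.025 m and linear speed of raw3 above 0.6 m/s and contact force between raw3 and the fingers below 0.1 N) or (horizontal distance between raw4 and carrier below 0.13 m and z of raw4 in the frame of carrier above 0.025 m and linear speed of raw4 above 0.6 m/s and contact force between raw4 and the fingers below 0.1 N) or (horizontal distance between raw5 and carrier below 0.13 m and z of raw5 in the frame of carrier above 0.025 m and linear speed of raw5 above 0.6 m/s and contact force between raw5 and the fingers below 0.1 N)).
It fails at once if a finished piece was dropped into the tote from more than about 40 mm ((horizontal distance between done1 and tote below 0.15 m and z of done1 in the frame of tote above 0.03 m and linear speed of done1 above 0.6 m/s and contact force between done1 and the fingers below 0.1 N) or (horizontal distance between done2 and tote below 0.15 m and z of done2 in the frame of tote above 0.03 m and linear speed of done2 above 0.6 m/s and contact force between done2 and the fingers below 0.1 N) or (horizontal distance between done3 and tote below 0.15 m and z of done3 in the frame of tote above 0.03 m and linear speed of done3 above 0.6 m/s and contact force between done3 and the fingers below 0.1 N)).
It fails at once if the machine was started while a finished piece was still outside the tote or a piece to be polished outside the carrier (value of joint start above 0.004 m and (horizontal distance between any of raw1, raw2, raw3, raw4, raw5 and carrier above 0.09 m or horizontal distance between any of done1, done2, done3 and tote above 0.16 m)).
Of raw1, raw2, raw3, raw4, raw5 only 4 to 5 are there at a start; the rules pass over those that are not, and their reading is None.
Of done1, done2, done3 only 2 to 3 are there at a start; the rules pass over those that are not, and their reading is None.
At some moment in a run one of raw1, raw2, raw3, raw4, raw5, done1, done2, done3 may be knocked a few centimetres aside while the robot is not near it.
It also fails if it takes over 210 s, if anything falls off the work surface, if the arm or the gripper's body presses on something with over 40 N, if the wrist force passes 120 N, or if a joint passes its speed limit or range.

## Working session

There is one attempt and no reset: what is moved stays moved. The work goes in short steps, each a Python script; the robot and the scene stay as the last script left them, time stands still between calls to the robot, and variables do not carry over. Pictures are saved under pics/ and viewed, at most 14 in all, crops included, and the job is handed in when it is done.

```bash
mkdir -p pics; ls; python3 - <<'E'
from workcell import *
import cv2,numpy as np
for n in ("top","scene"):
    p,d=capture(n); cv2.imwrite(f"pics/{n}0.png",p); np.savez(f"{n}0.npz",p=p,d=d)
    c=camera_info(n); R=cv2.Rodrigues(np.array(c["rvec"],float))[0]; print(n,c["intrinsics"],-R.T@np.array(c["tvec"]).ravel(),R.round(3).tolist())
print(ctrl.grasp_offset,ctrl.current_tool_rot(),ctrl.current_time())
E
```

```text
pics
top [[369.31922656   0.         320.18761111]
 [  0.         369.31922656 191.90502095]
 [  0.           0.           1.        ]] [ 0.54008148 -0.00236442  0.98395077] [[0.025, -0.999, 0.022], [-0.999, -0.025, -0.034], [0.034, -0.021, -0.999]]
scene [[506.50833832   0.         322.08452687]
 [  0.         506.50833832 201.80280223]
 [  0.           0.           1.        ]] [ 1.19051129 -0.45589719  1.23997233] [[0.632, 0.775, -0.011], [0.636, -0.527, -0.564], [-0.443, 0.349, -0.826]]
0.0187 [-3.14056702e+00 -5.83980445e-05  2.28822316e-01] 0.1
```

View pics/top0.png

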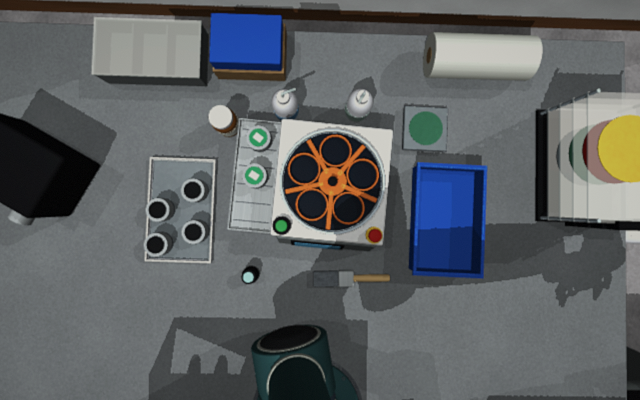

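View pics/scene0.png

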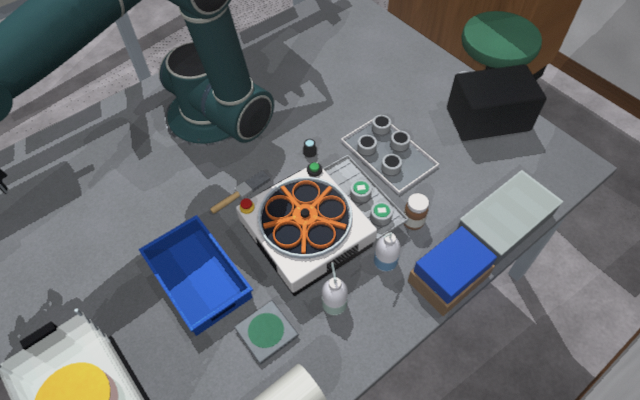

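The top view shows 4 raws on the white tray at about (193,190), (159,210), (157,244), (194,232) and 2 green-cored pieces on the drain tray at (258,138), (256,175). The carrier hub is at (334,181), the green button at (281,226), the e-stop at (375,235) and the tote at (448,220). The scene view agrees. Both wash bottles and the jar stand just behind the machine and the drain tray.

```bash
cat > h.py <<'E'
from workcell import *
import cv2,numpy as np
from scipy.optimize import least_squares
class Cam:
    def __init__(s,n):
        c=camera_info(n); s.K=np.array(c["intrinsics"],float); s.R=cv2.Rodrigues(np.array(c["rvec"],float))[0]; s.t=np.array(c["tvec"],float).ravel(); s.C=-s.R.T@s.t
    def ray(s,uv,z):   # pixel(s) -> point on the plane at height z
        uv=np.atleast_2d(np.asarray(uv,float)); d=np.c_[(uv-s.K[:2,2])/[s.K[0,0],s.K[1,1]],np.ones(len(uv))]@s.R
        return s.C+d*((z-s.C[2])/d[:,2])[:,None]
    def cloud(s,d):
        v,u=np.mgrid[:d.shape[0],:d.shape[1]]
        c=np.dstack([(u-s.K[0,2])/s.K[0,0]*d,(v-s.K[1,2])/s.K[1,1]*d,d])
        w=(c-s.t)@s.R; w[d==0]=np.nan; return w
def blobs(mask,amin,amax=1e9):
    n,l,st,ce=cv2.connectedComponentsWithStats(mask.astype(np.uint8))
    return [(ce[i],st[i,4],l==i) for i in range(1,n) if amin<=st[i,4]<=amax]
def hsv(p): return cv2.cvtColor(p,cv2.COLOR_BGR2HSV)
E
python3 - <<'E'
from h import *
for n in ("top","scene"):
    f=np.load(n+"0.npz");p,d=f["p"],f["d"];c=Cam(n);w=c.cloud(d);z=w[...,2];H=hsv(p)
    hue,S,V=H[...,0],H[...,1],H[...,2]
    print(n,"table z",np.nanmedian(z[(abs(w[...,0]-.35)<.03)&(abs(w[...,1]-.3)<.1)]))
    def rep(tag,m,lo,hi,zz=None):
        for ce,a,l in blobs(m,lo,hi):
            zm=np.nanmedian(z[l]); print(" ",tag,ce.round(1),a,"z",zm.round(4),c.ray(ce,zm if zz is None else zz)[0].round(4))
    roi=(w[...,0]>.3)&(w[...,0]<.95)&(abs(w[...,1])<.6)
    rep("rawtop",roi&(abs(z-.044)<.008)&(w[...,1]>.2),60,2000,.044)
    rep("donetop",roi&(abs(z-.09)<.008),60,2000,.09)
    rep("green",roi&(hue>45)&(hue<85)&(S>100)&(V>60),20,2000)
    rep("red",roi&((hue<5)|(hue>174))&(S>150)&(V>80),20,2000)
    org=roi&(hue>5)&(hue<20)&(S>150)&(V>100)&(z>.1)
    rep("orange",org,20,9e3,.127)
    m=roi&(V<75)&(abs(z-.118)<.012); m=cv2.morphologyEx(m.astype(np.uint8),cv2.MORPH_OPEN,np.ones((3,3)))
    rep("dark",m,200,4000,.121)
    bl=roi&(hue>100)&(hue<130)&(S>130)
    for ce,a,l in blobs(bl&(w[...,1]<0),800):
        q=c.ray(np.argwhere(l)[:,::-1],.06)[:,:2]; print("  tote rect@.06",cv2.minAreaRect(q.astype(np.float32)))
        rim=l&(z>.05); print("  rim z",np.nanmedian(z[rim]), cv2.minAreaRect(w[rim][:,:2].astype(np.float32)),"floor z",np.nanpercentile(z[l],20))
    # white deck
    dk=(abs(z-.11)<.006)&(V>120)&(S<60)&roi
    print("  deck",cv2.minAreaRect(w[dk][:,:2].astype(np.float32)))
E
```

```text
top table z -0.0004770557534534209
  rawtop [202.5  57.7] 60 z 0.0446 [0.9082 0.2879 0.044 ]
  rawtop [151.2  78.4] 218 z 0.0443 [0.8505 0.4159 0.044 ]
  rawtop [ 82.8 175.2] 167 z 0.0442 [0.599  0.5763 0.044 ]
  rawtop [192.9 189.4] 450 z 0.0441 [0.5702 0.3002 0.044 ]
  rawtop [157.9 209.1] 459 z 0.0439 [0.5186 0.3859 0.044 ]
  rawtop [193.5 231.2] 453 z 0.0442 [0.4651 0.2949 0.044 ]
  rawtop [155.9 243.8] 464 z 0.0441 [0.4313 0.3875 0.044 ]
  donetop [482.7  65.9] 883 z 0.0911 [ 0.8927 -0.4152  0.09  ]
  donetop [248.9  64.2] 192 z 0.0896 [0.8778 0.1608 0.09  ]
  donetop [358.5 105.3] 152 z 0.0902 [ 0.785  -0.1094  0.09  ]
  donetop [285.3 106.5] 143 z 0.0908 [0.7765 0.0692 0.09  ]
  donetop [258.2 137. ] 478 z 0.09 [0.7    0.1327 0.09  ]
  donetop [ 70.2 174. ] 195 z 0.0901 [0.5982 0.5779 0.09  ]
  donetop [254.2 174.8] 481 z 0.0902 [0.6079 0.1396 0.09  ]
  donetop [321.4 242.4] 291 z 0.0909 [ 0.4488 -0.0268  0.09  ]
  green [425.4 127.8] 844 z 0.0226 [ 0.7489 -0.2954  0.0226]
  green [257.5 137. ] 164 z 0.0907 [0.6998 0.1343 0.0907]
  green [253.5 175. ] 165 z 0.0906 [0.6072 0.14
[... 2234 characters left out ...]
0.127 ]
  dark [305.5 192.1] 312 z 0.1163 [0.537  0.0025 0.121 ]
  dark [278.9 207.3] 341 z 0.1165 [ 0.5308 -0.0827  0.121 ]
  dark [330.6 207.8] 334 z 0.1162 [0.6198 0.0224 0.121 ]
  dark [287.2 233.5] 389 z 0.1161 [ 0.6097 -0.1142  0.121 ]
  dark [320.2 233.9] 380 z 0.1162 [ 0.6647 -0.0497  0.121 ]
  tote rect@.06 ((0.5163645148277283, -0.346687912940979), (0.17850199341773987, 0.3028748631477356), 88.33247375488281)
  rim z 0.060709758931512044 ((0.5076574087142944, -0.345639705657959), (0.17729467153549194, 0.28806164860725403), 88.43575286865234) floor z 0.003849951098412063
  deck ((0.6647464036941528, -0.1295338273048401), (0.43180936574935913, 0.6514101028442383), 19.202653884887695)
```

```bash
cat >> h.py <<'E'
CARR=None
def wells(f={}):   # mean over both cameras, rigid five-well pattern
    P={"top":[(.6677,-.0523),(.6228,.0201),(.5406,-.0005),(.5341,-.0852),(.6129,-.1175)],
       "scene":[(.6647,-.0497),(.6198,.0224),(.537,.0025),(.5308,-.0827),(.6097,-.1142)]}
    m=(np.array(P["top"])+np.array(P["scene"]))/2; k=np.arange(5)*np.radians(72)
    F=lambda q:q[:2]+.072*np.c_[np.cos(q[2]+k),np.sin(q[2]+k)]
    s=least_squares(lambda q:(F(q)-m).ravel(),[.596,-.047,0.]); return F(s.x),s.x,np.abs(s.fun).max()
def pieces(ztop,box,cams=("top","scene"),lo={"top":250,"scene":150}):
    """disc tops at height ztop inside box (x0,x1,y0,y1); {cam: points}"""
    out={}
    for n in cams:
        p,d=capture(n); c=Cam(n); w=c.cloud(d); x,y,z=w[...,0],w[...,1],w[...,2]
        m=(abs(z-ztop-(.0015 if n=="scene" else 0))<.006)&(x>box[0])&(x<box[1])&(y>box[2])&(y<box[3])
        out[n]=np.array([c.ray(ce,ztop)[0,:2] for ce,a,l in blobs(m,lo[n],900)])
    return out
def fuse(o):   # mean of both cameras per piece
    a,b=o["top"],o["scene"]
    if len(b)==0: return a
    return np.array([(q+b[i])/2 if np.hypot(*(b[i]-q))<.015 else q for q in a for i in [np.argmin(np.hypot(*(b-q).T))]])
RAWBOX=(.36,.68,.22,.48); DONEBOX=(.45,.76,.09,.25)
def ori(a):   # tool down, finger line along world angle a; the half-turn with less wrist travel
    c=[]
    for k in (-1,0,1):
        psi=a+np.pi/2+k*np.pi; c.append(psi)
    return c
def goto(x,y,z,a):
    best=None;q0=np.array(ctrl.current_joint_positions())
    for psi in ori(a):
        try: q=kinematics.solve_ik([x,y,z],[np.pi,0,psi])
        except Exception: q=None
        if q is not None and abs(q[5])<2.8:
            cst=np.abs(np.array(q)-q0).max()
            if best is None or cst<best[0]: best=(cst,psi)
    ctrl.move_ptp([x,y,z],[np.pi,0,best[1]])
ZH=.30; UP=.015
def pick(x,y,zb,a,op=1.0):
    goto(x,y,ZH if zb>.03 else .2,a); fingers.grip(op,60)
    ctrl.movel([x,y,zb+UP+.04],.3)
    if ctrl.movel([x,y,zb+UP],.1,max_force=15): print("!! contact on descent",ctrl.current_position())
    fingers.grip(0.0,60)
    print("grip w",round(ctrl.current_gripper_width(),3),"F",round(ctrl.current_grip_force(),1))
    ctrl.movel([x,y,zb+UP+.02],.1); ctrl.movel([x,y,ZH],.35)
    return ctrl.current_gripper_width()
def place(x,y,zb,a,op=1.0):
    goto(x,y,ZH,a); ctrl.movel([x,y,zb+UP+.03],.3)
    hit=ctrl.movel([x,y,zb+UP-.002],.04,max_force=8); z=ctrl.current_position()[2]
    print("place hit",hit,"base dz mm",round((z-UP-zb)*1000,1))
    if z-UP-zb>.005: print("!! not down, still holding"); return False
    fingers.grip(op); ctrl.movel([x,y,zb+UP+.06],.15); ctrl.movel([x,y,ZH],.35)
    return True
E
python3 - <<'E'
from h import *
print(wells())
D=fuse(pieces(.09,DONEBOX));print(D)
T=np.array([.510,-.346]);th=np.radians(-1.4);pth=np.radians(-4.6)
d=D[np.argmin(D[:,0])]
w=pick(d[0],d[1],.05,pth,.95)
print(ctrl.current_position(),ctrl.current_ft_force(),ctrl.current_time())
if w>.5:
    place(*(T+[-.06,0]),.004,th,.95)
    print(pieces(.044,(.38,.65,-.43,-.26)),ctrl.current_time())
    p,_=capture("scene");cv2.imwrite("pics/s1.png",p)
E
```

```text
(array([[ 0.66581845, -0.05095854],
       [ 0.62119169,  0.020962  ],
       [ 0.53900076,  0.0007441 ],
       [ 0.53283073, -0.08367179],
       [ 0.61120837, -0.11562578]]), array([ 0.59401   , -0.04571   , -0.07296113]), np.float64(0.00038155477228840606))
[[0.69998124 0.13449064]
 [0.60731942 0.14173056]]
grip w 0.679 F 64.8
[0.60694547 0.1416508  0.29715433] [ 0.12627439 -0.43253637 -5.2148805 ] 6.45
place hit True base dz mm 1.2
{'top': array([[ 0.45147305, -0.34616601]]), 'scene': array([[ 0.44945127, -0.34304166]])} 11.7667
```

```bash
python3 - <<'E'
from h import *
D=fuse(pieces(.09,DONEBOX));print(D)
T=np.array([.510,-.346]);th=np.radians(-1.4);pth=np.radians(-4.2)
d=D[0]
w=pick(d[0],d[1],.05,pth,.95)
if w>.5:
    place(*(T+[.06,0]),.004,th,.95)
    print(pieces(.044,(.38,.65,-.43,-.26)),ctrl.current_time())
# bias calibration along y: squeeze a raw in place, let go, look
R=fuse(pieces(.044,RAWBOX));print(R)
r=R[np.argmax(R[:,0])]
goto(*r,.15,np.pi/2); fingers.grip(.95,30); ctrl.movel([*r,.019],.15,max_force=15); fingers.grip(0.0,30)
print(ctrl.current_position(),ctrl.current_gripper_width()); fingers.grip(.95); ctrl.movel([*r,.25],.25)
goto(.4,-.1,.35,0)
print(pieces(.044,RAWBOX),ctrl.current_time())
E
```

```text
[[0.69978655 0.1346367 ]]
grip w 0.681 F 65.5
place hit True base dz mm 1.2
{'top': array([[ 0.57102006, -0.34620839],
       [ 0.45133964, -0.34641107]]), 'scene': array([[ 0.45033612, -0.34495303],
       [ 0.56879051, -0.34288834]])} 22.1583
[[0.56976436 0.30304991]
 [0.51793632 0.38882934]
 [0.46457721 0.2973784 ]
 [0.43060948 0.39003256]]
[0.57027658 0.30340985 0.02038037] 0.690946215478909
{'top': array([[0.57004993, 0.29923414],
       [0.51860036, 0.38634347],
       [0.465169  , 0.29504783],
       [0.43125234, 0.38773114]]), 'scene': array([[0.43064487, 0.39290761],
       [0.51752695, 0.39173418],
       [0.46345776, 0.30024636],
       [0.56896736, 0.30441532]])} 29.3667
```

```bash
python3 - <<'E'
from h import *
W,q,_=wells()
r=np.array([.5696,.3033])
w=pick(*r,.004,np.pi/2,.95)
k=1;t=W[k]+[0,.001];a=q[2]+k*np.radians(72)
if w>.5 and place(*t,.115,a,.95):
    goto(.4,-.1,.35,0)
    print(t,pieces(.155,(.45,.74,-.17,.08)),pieces(.044,RAWBOX),ctrl.current_time())
    p,_=capture("top");cv2.imwrite("pics/t2.png",cv2.resize(p[110:290,130:500],None,fx=2,fy=2))
E
```

```text
grip w 0.679 F 65.0
place hit True base dz mm 1.2
[0.62119169 0.021962  ] {'top': array([[0.62136363, 0.01945837]]), 'scene': array([[0.61985579, 0.02314981]])} {'top': array([[0.51857607, 0.38641072],
       [0.46507144, 0.29482016],
       [0.43118812, 0.38774704]]), 'scene': array([[0.42997258, 0.39323246],
       [0.51776636, 0.39157682],
       [0.46359971, 0.29976872]])} 39.0
```

View pics/t2.png

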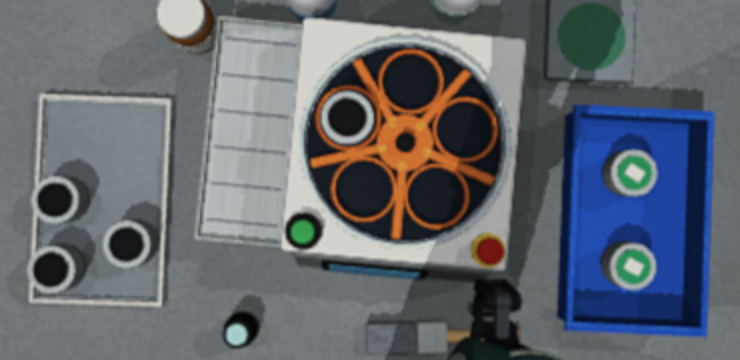

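The raw sits centred in its well (crop (347,117)) and both finished pieces stand in the tote, so I'll load the rest the same way.

```bash
python3 - <<'E'
from h import *
W,q,_=wells()
for k in (2,0,3):
    goto(.4,-.1,.35,0)
    R=fuse(pieces(.044,RAWBOX)); 
    C=pieces(.155,(.45,.74,-.17,.08)); print(R.round(4).tolist(),len(C["top"]),ctrl.current_time())
    r=R[np.argmin(R[:,1])]+[0,.0013]
    w=pick(*r,.004,np.pi/2,.95)
    if w<.5: print("no grip");break
    if not place(*(W[k]+[0,.001]),.115,q[2]+k*np.radians(72),.95): break
goto(.4,-.1,.35,0)
print(pieces(.155,(.45,.74,-.17,.08)),pieces(.044,(.38,.65,-.43,-.26)),pieces(.044,RAWBOX),W,ctrl.current_time())
p,_=capture("top");cv2.imwrite("pics/t3.png",cv2.resize(p[110:290,130:500],None,fx=2,fy=2))
E
```

```text
[[0.5182, 0.3888], [0.4647, 0.2976], [0.4306, 0.3906]] 1 39.5
grip w 0.68 F 64.2
place hit True base dz mm 1.4
[[0.5181, 0.3887], [0.4305, 0.3904]] 2 50.1083
grip w 0.683 F 65.1
place hit True base dz mm 1.3
[[0.4307, 0.3903]] 3 60.6
grip w 0.682 F 64.5
place hit True base dz mm 1.4
{'top': array([[ 0.66579313, -0.05182813],
       [ 0.6213542 ,  0.01950325],
       [ 0.53905766, -0.00136597],
       [ 0.53306532, -0.08443965]]), 'scene': array([[ 0.53783098,  0.00220543],
       [ 0.53134133, -0.08064287],
       [ 0.61984408,  0.02293824],
       [ 0.66487655, -0.0489777 ]])} {'top': array([[ 0.57086353, -0.34620372],
       [ 0.45138699, -0.34623206]]), 'scene': array([[ 0.44935705, -0.34294309],
       [ 0.56878121, -0.34299267]])} {'top': array([], dtype=float64), 'scene': array([], dtype=float64)} [[ 0.66581845 -0.05095854]
 [ 0.62119169  0.020962  ]
 [ 0.53900076  0.0007441 ]
 [ 0.53283073 -0.08367179]
 [ 0.61120837 -0.11562578]] 70.7917
```

View pics/t3.png

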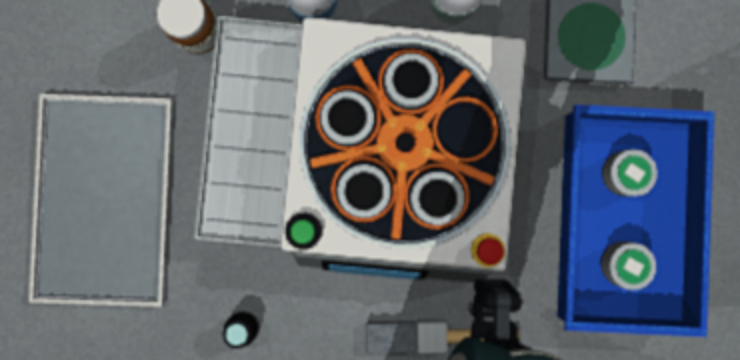

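```bash
python3 - <<'E'
from h import *
b=(.4904,.0695)
fingers.grip(0.0,30); goto(*b,.2,0)
ctrl.movel([*b,.140],.15)
hit=ctrl.movel([*b,.112],.02,max_force=16); print(hit,ctrl.current_position(),ctrl.current_ft_force()); ctrl.sleep(.15)
ctrl.movel([*b,.25],.15); goto(.4,-.1,.35,0); ctrl.sleep(.5)
print(pieces(.155,(.45,.74,-.17,.08)),pieces(.044,(.38,.65,-.43,-.26)),ctrl.current_time())
for n in ("scene",):
    p,_=capture(n);cv2.imwrite("pics/s4.png",p)
E
```

```text
True [0.49061217 0.06955227 0.12597397] [-2.84464586 -0.9681253   9.88668201]
{'top': array([[ 0.66578955, -0.0519414 ],
       [ 0.62145807,  0.01948778],
       [ 0.53910376, -0.00136798],
       [ 0.5331426 , -0.08434425]]), 'scene': array([[ 0.53802066,  0.00179287],
       [ 0.53170565, -0.08063576],
       [ 0.62038   ,  0.02291138],
       [ 0.66474887, -0.04858877]])} {'top': array([[ 0.57093762, -0.34628788],
       [ 0.45137996, -0.34609546]]), 'scene': array([[ 0.44935498, -0.34292208],
       [ 0.56925079, -0.34307513]])} 76.6167
```

View pics/s4.png

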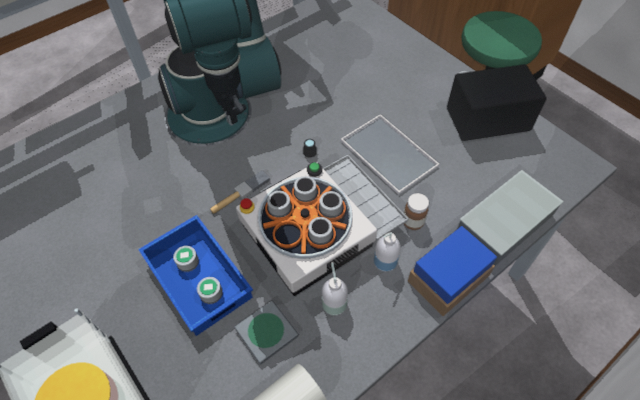

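The final view shows four raws in the wells around (304,205), two finished pieces in the tote at (185,259) and (208,290), and both trays empty. The button took more than its 5 N full-press force and the fingers stopped about 6 mm below its measured top, so I count it as pressed. The arm is clear, so I'm handing in.

```bash
python3 -c "
from workcell import *
print(ticket.close_job())"
```

```text
the job is handed in; nothing more can be done
None
```

The job is handed in: all four black-cored pieces are in their own wells, both finished pieces stand in the blue tote, and the green button was pressed afterwards; the simulator returned no verdict, so success rests on my camera and force checks.

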